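Level the rocking measuring stand

ROBOT

A 7-joint arm with a two-finger parallel gripper is mounted at the origin on the work surface. World frame = base frame: x ahead of the robot, y to its left, z up, the work surface at z = 0. Lengths are in m, angles in rad, forces in N, time in s.
With the tool pointing down it reaches from about 0.425 to 0.875 m from the base axis. Payload 4.7 kg.
Tool frame: the origin (TCP) lies midway between the tips of the shut fingers; the grasp point (between the pads) lies 19 mm behind it; z points along the fingers, y is the direction in which the jaws open and shut (so a half turn about z gives the same grasp; the last joint's range is limited). The gripper opens to 87 mm and grips with 3 to 60 N. Pads are 19 mm wide; open, the fingers measure 117 mm over their backs; the gripper's body (75 mm by 190 mm) begins 51 mm behind the grasp point.
Start: joints at [-1.198, 0.321, -0.07, 1.45, 0.023, 1.371, -0.057], TCP at [0.228, 0.609, 0.195] pointing down, gripper open.
Joint ranges: [-2.86, 2.86], [-0.3, 2.09], [-1.38, 1.24], [0.06, 2.45], [-1.56, 4.7], [0.09, 2.05], [-2.69, 2.69]. Speed limits (rad/s): [2.57, 2.57, 3.14, 3.14, 3.14, 3.14, 3.14].

INTERFACE

Orientations are given as a rotation vector (axis times angle).
In Python, from bench import get_state, eyes, job gives the robot as it stands. The module is installed in compiled form; this text tells all that it offers.
- The arm moves only by the shell command python3 -m jog 'ROWS' [FORCE]. ROWS is JSON, a list that holds one entry, the list of rows, each a list of 5 numbers: the opening, from 0 (shut) to 1 (fully open), then the shift along the tool's x, y, z in units of 40 mm (1.0 is 40 mm), then the turn about the tool's z in units of 5 degrees (1.0 is 5 degrees). In form: [[[jaw, dx, dy, dz, turn], ...]]. A call has 1 to 10 rows; each row shifts and turns the commanded pose from where the row before left it, along the tool's axes as they then stand; what a row does not reach is not made up. A row lasts 1/8 s, in which the tool goes at most 62.5 mm and 10.7 degrees, less where a joint would pass 70% of its speed; a pose out of reach is approached as far as the arm can. A call is refused whole if a number of a shift passes 1 or a number of a turn 1, either way. A call with a gripper value outside its range is refused whole. The fingers move at their own pace and stop on an object; FORCE is the grip in N (left out, the last holds). Time passes only in rows, so rows that do not move let the fingers close. It gives the time, the measured TCP pose, the force and the opening at its end, in the units of the state.
- get_state(): the state, without advancing time (a new reading comes with each control period).
- eyes.get_image(name): name is "side" or "top" or "wrist"; returns (picture, depth): 420x560x3 uint8, red, green, blue; 420x560 float32, m along the optical axis (not along the pixel's ray), 0 where there is no reading.
- eyes.camera_params(name): a dict with "camera_matrix" (3x3 intrinsics, pixels), "k1" (the pictures are not rectified: a ray, as slopes to the right and down, at radius r is drawn at 1 + k1 r^2 times it, then the intrinsics apply), "pose" (4x4, takes a point from camera to world coordinates); the wrist camera has in their place "mount" (4x4, takes a point from camera to tool coordinates, whose origin is the TCP and whose axes are the flange's). Camera axes: x right, y down, z forward; pixel columns grow to the right and rows downward; lengths in m; the calibration is good to about 2 mm. A picture is of the moment at which its call begins: read the wrist's pose just before it. camera_params takes no time and is no camera call.
- job.close_job(): hands the job in, once; it reports no verdict.
The state is a dict: "time": time; "joint_positions": joint angles; "qd": joint speeds; "joint_torque": joint torques, N m; "position": TCP position; "tool_rot": TCP orientation; "ft_force": force on the tool from outside, world axes, zero at the start; "torque": the same for the moment, N m; "grip_width": opening from 0.0 (shut) to 1.0 (fully open).
Only numpy, scipy, OpenCV 4.12 (cv2) and the standard library are available. Lean on these libraries where they do the work, as an engineer would, in place of code of your own. Each camera call takes 0.05 s, during which the arm holds its last target. There are 200 camera calls.

TASK

The measuring stand rocks because one of its two front feet hangs clear of the thin brass packing plate. Turn the black handwheel above that foot clockwise, by feel, until all four feet carry weight - after the first touch about a tenth of a turn more gives it its share - without jamming it down hard or jacking another foot off its plate, and let go. Then, with the wheel free, press gently on the red button at that corner to prove that the stand no longer rocks, and leave it standing there with the ring and the other things undisturbed.

Things in the scene. Friction and masses are not known exactly. Their poses are not given: they have to be found in the camera images.
- stand: Blue cast measuring stand, about 5 kg, loose on four domed rubber feet (each gives 1 mm per 25 N) at x = +-100, y = +-110 mm. Plate 260 x 280 mm, its top 75 mm above the origin. Origin at bench level under the plate's centre; x to the rear, where a short column, 163 mm high in all, carries a dial gauge (x from 30 mm, lowest 104 mm up); y to its left. Only the front feet (-x) adjust.
- grip_left (a point): Centre of the left front (+y) handwheel: black knurled upright cylinder, 40 mm in diameter, 30 mm high, on a 17 mm stem above the plate, right over its foot; it only turns, about the stand's z. Clockwise from above lowers the foot, 2.5 mm per rad; it turns stiffly (0.15 N m) and stays. How far each foot is out is not known; the hanging one touches after 0.2 to 5 rad.
- grip_right (a point): Centre of the right front (-y) handwheel, the same. From first touch the foot takes up about 16 N per rad: 0.65 rad past touch both front feet carry some 10 N each, 1.3 rad past it the other one lifts off. The corner with its wheel and button rises about 1.9 mm per rad meanwhile, and the hand must give way with it.
- button_left: Red test button, a rigid disc 24 mm in diameter and 5 mm high, fixed on the plate 52 mm behind the left handwheel's axis; origin at its underside centre. It does not move in. Pressed with 6 to 9 N, the hanging corner tips down until its foot meets the plate and then resists stiffly (over 10 N/mm): the button, 148 mm ahead of the rear foot, sinks 0.74 of the gap that was under the foot, which tells how far to turn.
- button_right: The same behind the right handwheel.
- press_left (a point): Centre of the top face of the left red button.
- press_right (a point): Centre of the top face of the right red button.
- pack_thin: Brass packing plate 60 x 60 x 6 mm, fixed on the bench under the hanging front foot (left or right: it varies). Origin at its underside.
- pack_thick: Steel packing plate 60 x 60 x 14 mm, fixed, under the other front foot. Origin at its underside.
- pack_rear_left: Steel packing plate 60 x 60 x 14 mm, fixed, under the left rear foot.
- pack_rear_right: The same under the right rear foot.
- ring_center (a point): Centre of a loose steel bearing ring, 60 mm in diameter and 22 mm high, lying on the middle of the stand's plate. Bystander.
- flange_center (a point): Dark steel flange, 100 mm in diameter, 50 mm high, on the bench; its centre. Bystander.
- bush_center (a point): Steel bush, 76 mm in diameter, 60 mm high; its centre. Bystander.
- oilcan_center (a point): Yellow oil bottle, 60 mm in diameter, 160 mm high; its centre. Bystander.
- wrench: Wrench lying on the bench to the right. Bystander.
- driver: Screwdriver with red handle lying on the bench. Bystander.

How it is judged:
On the way, in this order (a step that is already met when the one before it is completed fails the run):
1. all four feet carry at least 3 N with the stand let go (contact force between each of pack_rear_left, pack_rear_right, pack_thick, pack_thin and stand above 3 N and contact force between the fingers and stand below 0.3 N), for 0.3 s.
2. the red button at the corner over the thin plate is pressed with at least 4 N while all four feet stay loaded (contact force between each of pack_rear_left, pack_rear_right, pack_thick, pack_thin and stand above 2 N and ((horizontal distance between press_left and pack_thin below 0.1 m and contact force between the fingers and button_left above 4 N) or (horizontal distance between press_right and pack_thin below 0.1 m and contact force between the fingers and button_right above 4 N))), for 0.15 s.
At the end, for the whole second after the job is handed in: Each of the four feet bears on its packing plate with at least 3 N, the stand is within 2 degrees of upright, within 20 mm of where it stood, and at rest (contact force between each of pack_rear_left, pack_rear_right, pack_thick, pack_thin and stand above 3 N and angle between stand's own z axis and vertical below 0.035 rad and distance of stand from where it was at the start of the episode below 0.02 m and linear speed of stand below 0.01 m/s and angular speed of stand below 0.05 rad/s); the robot touches nothing.
It fails at once if a foot is jammed down on its packing plate with more than 42 N (contact force between any of pack_rear_left, pack_rear_right, pack_thick, pack_thin and stand above 42 N).
It fails at once if a red button is pressed with more than 22 N (contact force between the fingers and button_left above 22 N or contact force between the fingers and button_right above 22 N).
It fails at once if the stand is shoved more than 25 mm (distance of stand from where it was at the start of the episode above 0.025 m).
It fails at once if the ring on the stand is displaced by more than 20 mm (distance of ring_center from where it was at the start of the episode above 0.02 m).
It fails at once if a bystander is moved more than 30 mm (distance of any of flange_center, bush_center, oilcan_center, wrench, driver from where it was at the start of the episode above 0.03 m).
It also fails if it takes over 72 s, if anything falls off the work surface, if the arm or the gripper's body presses on something with over 40 N, if the wrist force passes 120 N, or if a joint passes its speed limit or range.

## Working session

There is one attempt and no reset: what is moved stays moved. The work goes in short steps, Python scripts to look and compute and a shell command to move; the robot and the scene stay as the last step left them, time stands still between calls to the robot, and variables do not carry over. Pictures are saved under pics/ and viewed, about 8 in all and at most 12, crops included, and the job is handed in when it is done.

```bash
mkdir -p pics; cat > h.py <<'E'
import numpy as np, cv2
from bench import get_state, eyes, job
from scipy.spatial.transform import Rotation as R
def cam(n):
    p=eyes.camera_params(n); K=np.array(p["camera_matrix"]); 
    if n=="wrist":
        s=get_state(); T=np.eye(4); T[:3,:3]=R.from_rotvec(s["tool_rot"]).as_matrix(); T[:3,3]=s["position"]; P=T@np.array(p["mount"])
    else: P=np.array(p["pose"])
    return K,p["k1"],P
def pt(c,uv,z=None,d=None):
    K,k1,P=c; x=np.linalg.solve(K,[uv[0],uv[1],1.])[:2]; s=x.copy()
    for _ in range(20): s=x/(1+k1*(s@s))
    r=np.array([s[0],s[1],1.])
    if d is not None: return (P@np.append(r*d,1))[:3]
    w=P[:3,:3]@r; return P[:3,3]+w*(z-P[2,3])/w[2]
def st():
    s=get_state()
    for k in ("time","joint_positions","position","tool_rot","ft_force","torque","grip_width"): print(k,np.round(s[k],4))
E
python3 - <<'E'
from h import *
for n in("top","side"):
    im,d=eyes.get_image(n); cv2.imwrite(f"pics/{n}0.png",im[:,:,::-1]); np.save(n+"d.npy",d)
    print(n,cam(n)[2].round(3).tolist())
print(eyes.camera_params("wrist")["mount"]);st()
E
```

```text
top [[0.01, -0.997, 0.076, 0.49], [-1.0, -0.011, -0.012, -0.021], [0.013, -0.075, -0.997, 1.126], [0.0, 0.0, 0.0, 1.0]]
side [[0.856, -0.3, 0.421, 0.044], [-0.517, -0.519, 0.681, -0.874], [0.014, -0.801, -0.599, 0.85], [0.0, 0.0, 0.0, 1.0]]
[[-1.07667524e-03 -9.54695829e-01 -2.97581442e-01  8.19814836e-02]
 [ 9.99999162e-01 -1.24199976e-03  3.66479993e-04  5.52101181e-04]
 [-7.19472999e-04 -2.97580798e-01  9.54696366e-01 -1.89418949e-01]
 [ 0.00000000e+00  0.00000000e+00  0.00000000e+00  1.00000000e+00]]
time 0.1
joint_positions [-1.1979  0.3218 -0.0701  1.4515  0.0226  1.3708 -0.0569]
position [0.2281 0.6081 0.1944]
tool_rot [-5.606e-01 -3.091e+00  2.800e-03]
ft_force [-0.0095  0.3264 -0.1523]
torque [0.0339 0.0194 0.0231]
grip_width 1.0001
```

View pics/top0.png

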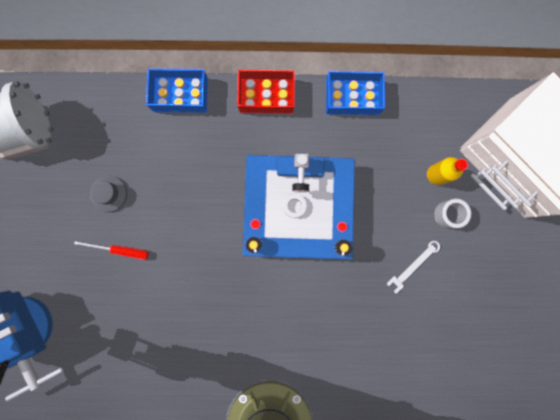

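View pics/side0.png

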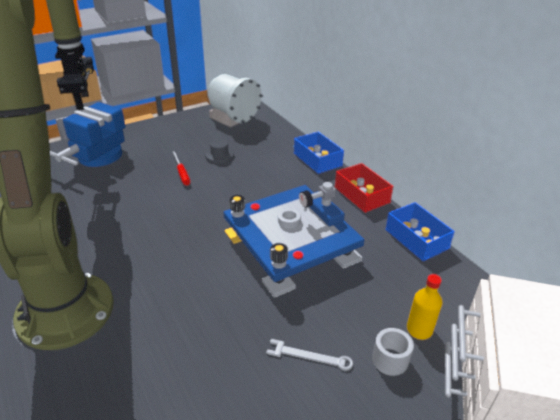

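The top view shows the stand in mid-bench, with wheels at about (253,245) and (344,248) and red buttons at (255,224) and (342,227). In the side view the yellow brass plate is at (232,235), under the left front foot, so the left corner is the one hanging.

```bash
python3 - <<'E'
from h import *
im=cv2.imread("pics/top0.png"); d=np.load("topd.npy"); c=cam("top")
hsv=cv2.cvtColor(im,cv2.COLOR_BGR2HSV)
def blobs(m,nm,z):
    m=m.astype(np.uint8); m[:140]=0; m[270:]=0; m[:,:235]=0; m[:,365:]=0
    n,l,s,ce=cv2.connectedComponentsWithStats(m)
    for i in range(1,n):
        if s[i,4]>15:
            u,v=ce[i]; dd=np.median(d[l==i]); print(nm,s[i],ce[i].round(1),"plane",pt(c,(u,v),z).round(4),"depth",pt(c,(u,v),d=dd).round(4))
blobs(((hsv[...,0]<8)|(hsv[...,0]>172))&(hsv[...,1]>150)&(hsv[...,2]>90),"red",.08)
blobs((hsv[...,0]>18)&(hsv[...,0]<35)&(hsv[...,1]>120),"yel",.122)
blobs((hsv[...,2]<50)&(hsv[...,1]<150),"blk",.122)
blobs((hsv[...,0]>100)&(hsv[...,0]<125)&(hsv[...,1]>150),"blue",.075)
im2=cv2.imread("pics/side0.png")[180:300,200:360]
a=cv2.resize(im[195:265,235:365],None,fx=6,fy=4.2*6/4.2)[:, :780]
cv2.imwrite("pics/c1.png",cv2.resize(im2,None,fx=5,fy=5))
E
```

```text
red [251 220   9   8  56] [255.1 223.6] plane [0.5266 0.0419 0.08  ] depth [0.5266 0.042  0.0788]
red [338 223   9   8  56] [341.9 226.4] plane [ 0.5219 -0.1774  0.08  ] depth [ 0.5219 -0.1774  0.08  ]
yel [249 240   9  10  64] [252.9 244.3] plane [0.4752 0.044  0.122 ] depth [0.4752 0.0441 0.1209]
yel [340 243   9   9  64] [344. 247.] plane [ 0.4707 -0.1763  0.122 ] depth [ 0.4707 -0.1761  0.1232]
blk [304 185   4   5  17] [305.6 186.6] plane [ 0.6167 -0.0823  0.122 ] depth [ 0.612  -0.08    0.1595]
blue [ 243  156  111  103 5282] [298.6 205.3] plane [ 0.5747 -0.0678  0.075 ] depth [ 0.5745 -0.0677  0.0777]
```

View pics/c1.png

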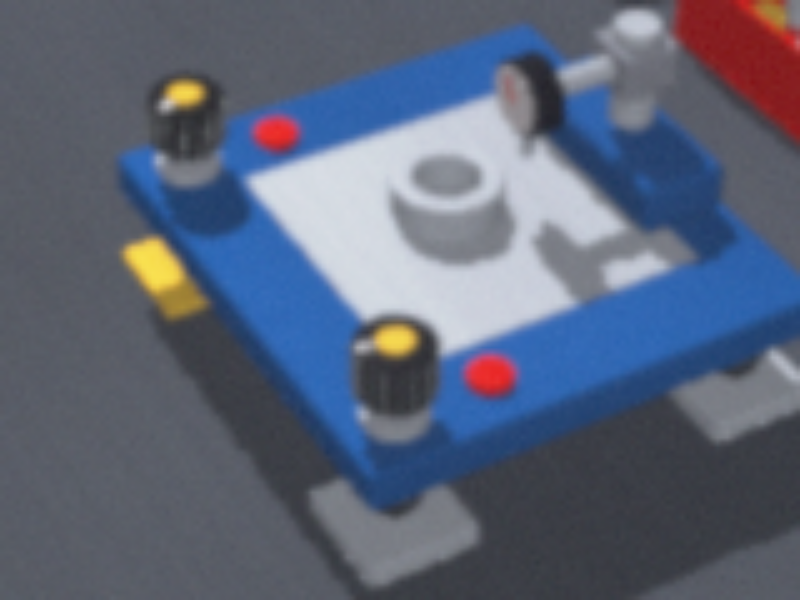

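```bash
cat >> h.py <<'E'
def go(x,y,z):
    s=get_state(); M=R.from_rotvec(s["tool_rot"]).as_matrix()
    print("units",(M.T@(np.array([x,y,z])-s["position"])/.04).round(3),"yaw of tool x deg",np.degrees(np.arctan2(M[1,0],M[0,0])).round(2),"tilt",M[2].round(4))
E
python3 -m jog '[[[0,-0.5,-0.44,0,0],[0,-1,-0.88,0,0],[0,-1,-0.88,0,0],[0,-1,-0.88,0,0],[0,-1,-0.88,0,0],[0,-1,-0.88,0,0],[0,-1,-0.88,0,0],[0,-1,-0.88,0,0],[0,-1,-0.88,0,0],[0,-1,-0.88,0,0]]]' 20
python3 -c "
from h import *
st();go(.5266,.0419,.12)"
```

```text
time: 1.35
position: [0.467, 0.1604, 0.1952]
tool_rot: [-0.56, -3.091, -0.0]
ft_force: [-0.4, 0.5, 0.5]
grip_width: 0.021
time 1.35
joint_positions [-0.6995 -0.0205  0.3123  1.8386  0.0063  1.3225  0.8233]
position [0.467  0.1604 0.1952]
tool_rot [-5.6040e-01 -3.0911e+00 -3.0000e-04]
ft_force [-0.4019  0.4503  0.475 ]
torque [ 0.0293 -0.0286 -0.0224]
grip_width 0.021
units [-2.434 -2.251  1.878] yaw of tool x deg 159.45 tilt [ 1.e-04  2.e-04 -1.e+00]
```

```bash

python3 -m jog '[[[0,-0.9,-0.8,0.3,0],[0,-0.9,-0.8,0.4,0],[0,-0.4,-0.4,0.4,0],[0,0,0,0.4,0],[0,0,0,0,0],[0,0,0,0,0]]]'
python3 -c "
from h import *
st();go(.5266,.0419,.12)
im,d=eyes.get_image('wrist');cv2.imwrite('pics/w1.png',im[:,:,::-1])
hsv=cv2.cvtColor(im,cv2.COLOR_RGB2HSV);c=cam('wrist')
m=(((hsv[...,0]<8)|(hsv[...,0]>172))&(hsv[...,1]>150)&(hsv[...,2]>90)).astype(np.uint8)
y=((hsv[...,0]>18)&(hsv[...,0]<35)&(hsv[...,1]>120)).astype(np.uint8)
for k,mm,z in(('red',m,.08),('yel',y,.121)):
  n,l,s,ce=cv2.connectedComponentsWithStats(mm)
  for i in range(1,n):
    if s[i,4]>80: print(k,s[i],ce[i].round(1),pt(c,ce[i],z).round(4),pt(c,ce[i],d=np.median(d[l==i])).round(4))
"
```

```text
time: 2.1
position: [0.5208, 0.0581, 0.1357]
tool_rot: [0.556, 3.092, 0.001]
ft_force: [0.1, 0.0, 0.2]
grip_width: 0.004
time 2.1
joint_positions [-0.5727  0.0903  0.4363  1.8564 -0.0415  1.2032  1.0916]
position [0.5208 0.0581 0.1357]
tool_rot [5.5650e-01 3.0918e+00 1.1000e-03]
ft_force [0.1018 0.0148 0.2468]
torque [ 0.0101 -0.0497  0.0237]
grip_width 0.0044
units [-0.278 -0.328  0.392] yaw of tool x deg 159.59 tilt [ 0.e+00  7.e-04 -1.e+00]
red [ 500   10   60   34 1560] [531.  27.] [0.4452 0.2996 0.08  ] [0.4455 0.3483 0.0239]
red [247 214  26  25 504] [259.9 226. ] [0.5246 0.0424 0.08  ] [0.5253 0.042  0.0779]
yel [288 275   5  26  81] [290.5 286.2] [0.5673 0.0539 0.121 ] [0.4898 0.0747 0.2498]
yel [  93  335  306   19 4140] [257.6 345.3] [0.6129 0.0077 0.121 ] [0.4972 0.062  0.2612]
```

View pics/w1.png

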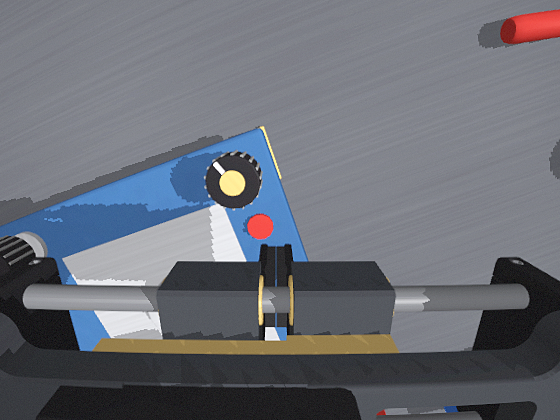

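The wrist view shows the red button at (260,226) and the wheel's pale cap at (232,183), with the corner clear of the fingers. Next I press the button to measure the gap.

```bash

python3 -c "
from h import *
import numpy as np
im=cv2.imread('pics/w1.png');hsv=cv2.cvtColor(im,cv2.COLOR_BGR2HSV);c=cam('wrist')
print(hsv[183,232]);m=((hsv[...,0]>18)&(hsv[...,0]<35)&(hsv[...,1]>70)).astype(np.uint8);m[215:]=0
n,l,s,ce=cv2.connectedComponentsWithStats(m)
for i in range(1,n):
  if s[i,4]>150: print(s[i],ce[i],pt(c,ce[i],.121))
print(pt(c,(215,166),.121))
"
python3 -m jog '[[[0,-0.28,-0.33,0.4,0],[0,0,0,0.3,0],[0,0,0,0.3,0],[0,0,0,0.15,0],[0,0,0,0,0],[0,0,0,0,0]]]'
python3 -c "
from h import *
st();go(.5256,.042,.079)"
```

```text
[ 24 101 255]
[219 170  27  26 539] [231.89981447 182.78664193] [0.47372533 0.04307981 0.121     ]
[0.4585256  0.03664629 0.121     ]
time: 2.9
position: [0.5271, 0.0402, 0.0898]
tool_rot: [0.56, 3.091, 0.001]
ft_force: [0.1, 0.6, 1.2]
grip_width: 0.007
time 2.9
joint_positions [-0.5431  0.147   0.4526  1.8983 -0.0718  1.1112  1.1494]
position [0.5271 0.0402 0.0898]
tool_rot [5.6000e-01 3.0906e+00 6.0000e-04]
ft_force [0.0886 0.6469 1.2176]
torque [-0.0155  0.0348  0.0595]
grip_width 0.0074
units [0.051 0.028 0.269] yaw of tool x deg 159.46 tilt [-6.e-04  5.e-04 -1.e+00]
```

```bash

f(){ grep -E 'position|force' | tr '\n' ' '; echo; }
python3 -m jog '[[[0,0.05,0.03,0.1,0],[0,0,0,0.05,0],[0,0,0,0,0]]]' |f
python3 -m jog '[[[0,0,0,0.05,0],[0,0,0,0,0]]]'|f
python3 -m jog '[[[0,0,0,0.05,0],[0,0,0,0,0]]]'|f
python3 -m jog '[[[0,0,0,0.03,0],[0,0,0,0,0]]]'|f
python3 -m jog '[[[0,0,0,0.03,0],[0,0,0,0,0]]]'|f
```

```text
position: [0.5252, 0.0418, 0.0832] ft_force: [-0.5, 0.6, 0.9] 
position: [0.5253, 0.0418, 0.0812] ft_force: [-0.1, -0.3, 0.4] 
position: [0.5252, 0.0418, 0.0792] ft_force: [-0.3, -0.6, 0.1] 
position: [0.5253, 0.0418, 0.0781] ft_force: [0.0, -0.3, 0.7] 
position: [0.5253, 0.0418, 0.0769] ft_force: [0.1, 0.1, -0.2]
```

```bash

f(){ grep -E 'position|force' | tr '\n' ' '; echo; }
python3 -m jog '[[[0,0,0,0.02,0],[0,0,0,0,0]]]'|f
python3 -m jog '[[[0,0,0,0.02,0],[0,0,0,0,0]]]'|f
python3 -m jog '[[[0,0,0,0.02,0],[0,0,0,0,0]]]'|f
python3 -m jog '[[[0,0,0,0.02,0],[0,0,0,0,0]]]'|f
```

```text
position: [0.5253, 0.0418, 0.0761] ft_force: [-0.2, -0.1, 0.5] 
position: [0.5253, 0.0419, 0.0753] ft_force: [0.3, 0.8, -0.1] 
position: [0.5253, 0.0418, 0.0745] ft_force: [-0.6, 0.3, -0.3] 
position: [0.5253, 0.0418, 0.0737] ft_force: [0.2, 0.2, -0.7]
```

```bash

python3 -c "
from h import *
st()
im,d=eyes.get_image('wrist');cv2.imwrite('pics/w2.png',im[:,:,::-1])
c=cam('wrist');hsv=cv2.cvtColor(im,cv2.COLOR_RGB2HSV)
m=(((hsv[...,0]<8)|(hsv[...,0]>172))&(hsv[...,1]>150)&(hsv[...,2]>90)).astype(np.uint8)
n,l,s,ce=cv2.connectedComponentsWithStats(m)
for i in range(1,n):
  if s[i,4]>80: print(s[i],ce[i].round(1),pt(c,ce[i],.08).round(4),pt(c,ce[i],d=np.median(d[l==i])).round(4))
im,d=eyes.get_image('top');c=cam('top')
print(*[pt(c,p,d=np.median(d[int(p[1])-2:int(p[1])+3,int(p[0])-2:int(p[0])+3])).round(4) for p in((341.9,226.4),(344,247),(252.9,244.3),(262,249),(335,250),(298,248),(249,175),(350,175),(298,195))])
"
```

```text
time 5.275
joint_positions [-0.5424  0.1624  0.4501  1.9175 -0.0799  1.0791  1.1523]
position [0.5253 0.0418 0.0737]
tool_rot [-0.5606 -3.0911  0.    ]
ft_force [ 0.1949  0.1808 -0.68  ]
torque [-0.0026 -0.0073 -0.0234]
grip_width 0.002
[258 228  34  23 506] [274.8 237.9] [0.5199 0.0439 0.08  ] [0.5208 0.0435 0.0777]
[ 0.5219 -0.1775  0.0801] [ 0.4708 -0.1761  0.1236] [0.4812 0.0174 0.5359] [0.4745 0.0048 0.5268] [ 0.4627 -0.1578  0.0971] [ 0.4663 -0.0671  0.0742] [0.6511 0.0599 0.0741] [ 0.654  -0.1991  0.0758] [ 0.599  -0.0652  0.0936]
```

View pics/w2.png

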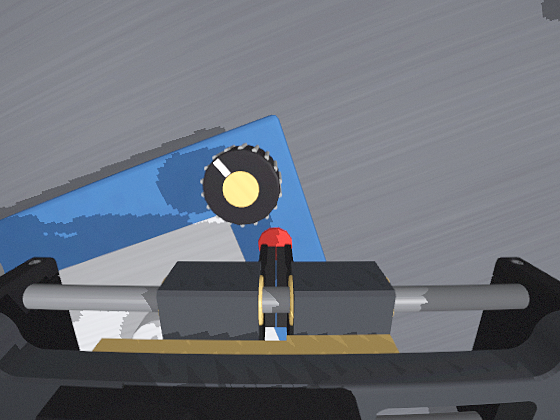

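The fingertips cover the lower half of the button at (275,238), with contact not yet clear. I'll compare plate depth now with the first image.

```bash

python3 -c "
from h import *
c=cam('top');im=cv2.imread('pics/top0.png');d0=np.load('topd.npy')
im1,d1=eyes.get_image('top')
for d,i in((d0,im),(d1,im1[:,:,::-1])):
  hsv=cv2.cvtColor(np.ascontiguousarray(i),cv2.COLOR_BGR2HSV);m=(hsv[...,0]>100)&(hsv[...,0]<125)&(hsv[...,1]>150);m[:185]=0;m[262:]=0;m[:,:240]=0;m[:,360:]=0
  m=cv2.erode(m.astype(np.uint8),np.ones((3,3)));v,u=np.nonzero(m)
  P=np.array([pt(c,(a,b),d=d[b,a]) for a,b in zip(u,v)]);P=P[abs(P[:,2]-.076)<.012]
  A=np.c_[np.ones(len(P)),P[:,0]-.57,P[:,1]+.067];
  for _ in range(3):
    k=np.linalg.lstsq(A,P[:,2],rcond=None)[0];r=P[:,2]-A@k;g=abs(r)<2.5*r.std();A=A[g];P=P[g]
  print(len(P),k,r.std(),'z at button',k@[1,.5256-.57,.042+.067])
"
```

```text
2566 [ 0.07483227  0.00514355 -0.00587277] 0.001834496706485872 z at button 0.07396376037372564
1509 [ 0.07481301  0.00437623 -0.00416672] 0.001844860916790133 z at button 0.07416453412421807
```

```bash

f(){ grep -E 'position|force' | tr '\n' ' '; echo; }
python3 -m jog '[[[0,0,0,0.02,0],[0,0,0,0,0]]]'|f
python3 -m jog '[[[0,0,0,0.02,0],[0,0,0,0,0]]]'|f
python3 -m jog '[[[0,0,0,0.02,0],[0,0,0,0,0]]]'|f
python3 -m jog '[[[0,0,0,0.02,0],[0,0,0,0,0]]]'|f
```

```text
position: [0.5253, 0.0418, 0.0729] ft_force: [0.3, -0.0, -0.4] 
position: [0.5253, 0.0418, 0.0721] ft_force: [0.2, -0.6, 0.0] 
position: [0.5253, 0.0418, 0.0713] ft_force: [0.3, -0.2, 0.9] 
position: [0.5253, 0.0418, 0.0705] ft_force: [-1.3, -0.1, -0.1]
```

```bash

python3 -c "
from h import *
im,d=eyes.get_image('side');c=cam('side')
cv2.imwrite('pics/s2.png',cv2.resize(np.ascontiguousarray(im[150:260,190:330,::-1]),None,fx=5.4,fy=5.4,interpolation=cv2.INTER_CUBIC))
K,k1,P=c
p=np.linalg.inv(P)@np.array([.5253,.0418,.0705,1]);s=p[:2]/p[2];s=s*(1+k1*s@s);uv=K[:2,:2]@s+K[:2,2];print(uv,(uv-[190,150])*5.4)
w=eyes.camera_params('wrist');print(w['camera_matrix'],w['k1'])
"
```

```text
[254.98138992 207.46738326] [350.89950557 310.32386963]
[[292.86932556   0.         275.56276766]
 [  0.         292.86932556 210.86337091]
 [  0.           0.           1.        ]] -0.05184713511254793
```

View pics/s2.png

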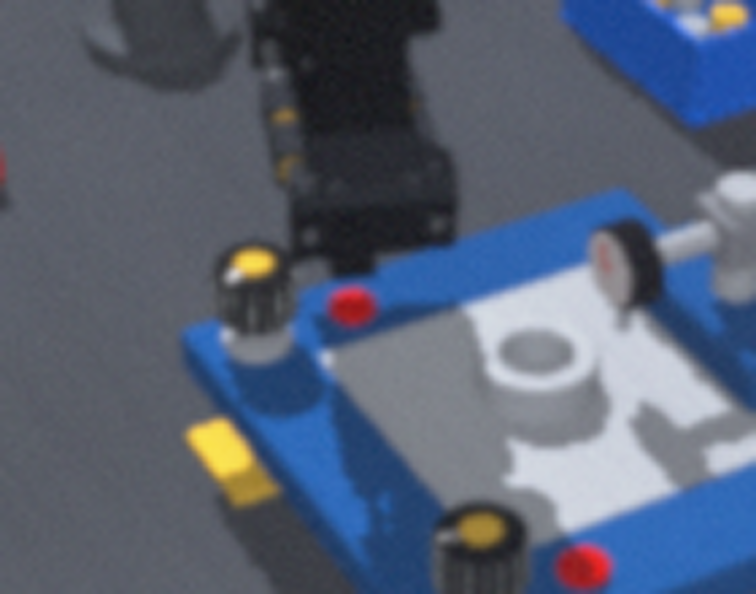

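The side crop shows the tip at (355,272), visibly above the button at (353,300), so the real fingertips sit higher than the nominal TCP. The wrist depth can give the offset.

```bash

python3 -c "
from h import *
im,d=eyes.get_image('wrist');K,k1,P=cam('wrist')
for v in range(226,300,4):
  for u in (268,282): 
    q=pt((K,k1,P),(u,v),d=d[v,u]);print(v,u,im[v,u],q.round(4),end=' | ')
  print()
"
```

```text
226 268 [ 63 102 155] [0.5117 0.0421 0.0729] | 226 282 [ 90 146 205] [0.515 0.051 0.073] | 
230 268 [144  52  66] [0.5137 0.0414 0.075 ] | 230 282 [146 109 164] [0.5172 0.0502 0.0744] | 
234 268 [200  60  54] [0.5153 0.0408 0.078 ] | 234 282 [190  54  51] [0.5184 0.0496 0.0785] | 
238 268 [200  62  55] [0.5183 0.0396 0.0772] | 238 282 [255  83  78] [0.5215 0.0485 0.0775] | 
242 268 [199  57  51] [0.5209 0.0387 0.0775] | 242 282 [221  65  61] [0.5243 0.0475 0.0774] | 
246 268 [122  49  47] [0.5148 0.0416 0.0991] | 246 282 [118  47  45] [0.5179 0.0494 0.0988] | 
250 268 [48 51 50] [0.515  0.0416 0.1043] | 250 282 [38 39 40] [0.5183 0.0491 0.1034] | 
254 268 [42 41 42] [0.5156 0.0415 0.1084] | 254 282 [47 46 48] [0.518  0.0491 0.1092] | 
258 268 [42 42 37] [0.5151 0.0418 0.1146] | 258 282 [42 43 42] [0.5182 0.0489 0.1137] | 
262 268 [40 38 41] [0.5149 0.042  0.1198] | 262 282 [45 45 45] [0.5178 0.0489 0.1192] | 
266 268 [43 41 44] [0.515  0.0421 0.1243] | 266 282 [48 46 47] [0.5182 0.0487 0.1229] | 
270 268 [43 41 44] [0.5157 0.0419 0.1271] | 270 282 [47 45 48] [0.5177 0.0488 0.1281] | 
274 268 [43 41 40] [0.5156 0.0421 0.1315] | 274 282 [46 44 45] [0.5183 0.0485 0.1309] | 
278 268 [40 42 46] [0.5158 0.0421 0.135 ] | 278 282 [46 43 46] [0.5176 0.0486 0.136 ] | 
282 268 [45 43 48] [0.515  0.0425 0.1402] | 282 282 [50 48 50] [0.5175 0.0486 0.1398] | 
286 268 [59 56 60] [0.4947 0.0514 0.1794] | 286 282 [56 56 57] [0.4959 0.0556 0.18  ] | 
290 268 [ 97  97 101] [0.4946 0.0515 0.1818] | 290 282 [ 99  99 101] [0.4953 0.0557 0.1832] | 
294 268 [142 144 148] [0.4949 0.0514 0.1835] | 294 282 [108 109 113] [0.4968 0.0552 0.1829] | 
298 268 [163 165 169] [0.4958 0.051  0.1841] | 298 282 [113 115 121] [0.4964 0.0553 0.1855] |
```

```bash

f(){ grep -E 'position|force' | tr '\n' ' '; echo; }
for i in 1; do
python3 -m jog '[[[0,0,0,0.05,0],[0,0,0,0,0]]]'|f
python3 -m jog '[[[0,0,0,0.04,0],[0,0,0,0,0]]]'|f
python3 -m jog '[[[0,0,0,0.03,0],[0,0,0,0,0]]]'|f
python3 -m jog '[[[0,0,0,0.03,0],[0,0,0,0,0]]]'|f
done
```

```text
position: [0.5252, 0.0418, 0.0684] ft_force: [-1.1, 0.2, -0.4] 
position: [0.5252, 0.0418, 0.0668] ft_force: [0.7, -0.3, 1.2] 
position: [0.5253, 0.0418, 0.0657] ft_force: [0.2, 0.2, -0.0] 
position: [0.5253, 0.0418, 0.0645] ft_force: [-0.2, -0.4, 0.7]
```

```bash

f(){ grep -E 'position|force' | tr '\n' ' ' | awk '{print; gsub("]","",$NF); exit ($8>3.0)}'; }
python3 -m jog '[[[0,0,0,0.05,0],[0,0,0,0,0]]]'|f &&
python3 -m jog '[[[0,0,0,0.04,0],[0,0,0,0,0]]]'|f &&
python3 -m jog '[[[0,0,0,0.03,0],[0,0,0,0,0]]]'|f &&
python3 -m jog '[[[0,0,0,0.03,0],[0,0,0,0,0]]]'|f &&
python3 -m jog '[[[0,0,0,0.03,0],[0,0,0,0,0]]]'|f &&
python3 -m jog '[[[0,0,0,0.03,0],[0,0,0,0,0]]]'|f &&
python3 -m jog '[[[0,0,0,0.03,0],[0,0,0,0,0]]]'|f &&
python3 -m jog '[[[0,0,0,0.03,0],[0,0,0,0,0]]]'|f
```

```text
position: [0.5252, 0.0418, 0.0623] ft_force: [0.2, 0.4, 0.5] 
position: [0.5253, 0.0418, 0.0608] ft_force: [-0.4, 1.2, 0.8] 
position: [0.5253, 0.0418, 0.0597] ft_force: [0.4, 0.1, 0.1] 
position: [0.5253, 0.0418, 0.0585] ft_force: [-0.4, 0.6, 0.6] 
position: [0.5253, 0.0418, 0.0573] ft_force: [-0.4, 0.0, 0.6] 
position: [0.5253, 0.0418, 0.0561] ft_force: [0.7, 0.4, 0.3] 
position: [0.5253, 0.0418, 0.0549] ft_force: [-0.7, -0.9, 0.3] 
position: [0.5253, 0.0418, 0.0537] ft_force: [-0.1, -0.2, -0.3]
```

```bash

f(){ grep -E 'position|force' | tr '\n' ' ' | awk '{print; gsub("]","",$NF); exit ($8>3.0)}'; }
python3 -m jog '[[[0,0,0,0.02,0],[0,0,0,0,0]]]'|f &&
python3 -m jog '[[[0,0,0,0.02,0],[0,0,0,0,0]]]'|f &&
python3 -m jog '[[[0,0,0,0.02,0],[0,0,0,0,0]]]'|f &&
python3 -m jog '[[[0,0,0,0.02,0],[0,0,0,0,0]]]'|f &&
python3 -m jog '[[[0,0,0,0.02,0],[0,0,0,0,0]]]'|f &&
python3 -m jog '[[[0,0,0,0.02,0],[0,0,0,0,0]]]'|f
```

```text
position: [0.5253, 0.0418, 0.0529] ft_force: [0.8, 0.6, 0.3] 
position: [0.5253, 0.0418, 0.0521] ft_force: [-0.1, 0.2, -0.6] 
position: [0.5253, 0.0418, 0.0513] ft_force: [-0.6, -1.0, -0.3] 
position: [0.5254, 0.0419, 0.0508] ft_force: [-1.1, 0.1, 2.6] 
position: [0.5253, 0.042, 0.0503] ft_force: [-2.4, -0.2, 7.0]
```

```bash

f(){ grep -E 'position|force' | tr '\n' ' ' | awk '{print; gsub("]","",$NF); exit ($8>10.5)}'; }
python3 -m jog '[[[0,0,0,0.015,0],[0,0,0,0,0]]]'|f &&
python3 -m jog '[[[0,0,0,0.015,0],[0,0,0,0,0]]]'|f &&
python3 -m jog '[[[0,0,0,0.02,0],[0,0,0,0,0]]]'|f &&
python3 -m jog '[[[0,0,0,0.02,0],[0,0,0,0,0]]]'|f &&
python3 -m jog '[[[0,0,0,0.02,0],[0,0,0,0,0]]]'|f &&
python3 -m jog '[[[0,0,0,0.02,0],[0,0,0,0,0]]]'|f
```

```text
position: [0.5252, 0.0422, 0.0497] ft_force: [-3.2, 0.2, 6.6]
```

```bash

f(){ grep -E 'position|force' | tr '\n' ' ' | awk '{print; gsub("]","",$NF); exit ($8+0>10.5)}'; }
python3 -m jog '[[[0,0,0,0.02,0],[0,0,0,0,0]]]'|f &&
python3 -m jog '[[[0,0,0,0.02,0],[0,0,0,0,0]]]'|f &&
python3 -m jog '[[[0,0,0,0.02,0],[0,0,0,0,0]]]'|f &&
python3 -m jog '[[[0,0,0,0.02,0],[0,0,0,0,0]]]'|f &&
python3 -m jog '[[[0,0,0,0.02,0],[0,0,0,0,0]]]'|f &&
python3 -m jog '[[[0,0,0,0.02,0],[0,0,0,0,0]]]'|f
```

```text
position: [0.5248, 0.0425, 0.0488] ft_force: [-4.1, 1.3, 5.9] 
position: [0.5244, 0.0429, 0.048] ft_force: [-4.5, 1.9, 8.5] 
position: [0.5241, 0.0432, 0.0471] ft_force: [-5.6, 2.2, 7.3] 
position: [0.5238, 0.0435, 0.0463] ft_force: [-5.9, 3.4, 9.2] 
position: [0.5238, 0.0436, 0.046] ft_force: [-7.6, 4.0, 11.7]
```

```bash

python3 -m jog '[[[0,0,0,-0.1,0],[0,0,0,-0.3,0],[0.5,0,0,-0.5,0],[1,0,0,-0.5,0],[1,0,0,-0.5,0],[1,0,0,-0.2,0]]]'
python3 -c "
from h import *
go(.4745,.0435,.115)"
```

```text
time: 13.02
position: [0.5264, 0.0416, 0.1307]
tool_rot: [0.561, 3.089, 0.001]
ft_force: [-0.2, -0.2, -0.8]
grip_width: 0.377
units [ 1.232 -0.412  0.388] yaw of tool x deg 159.42 tilt [-0.0023  0.0013 -1.    ]
```

```bash

python3 -m jog '[[[1,0.6,-0.2,0,0],[1,0.6,-0.2,0,0],[1,0.03,-0.01,0.3,0],[1,0,0,0,0],[1,0,0,0,0]]]'
python3 -c "
from h import *
st();go(.4745,.0435,.066)
im,d=eyes.get_image('wrist');c=cam('wrist');cv2.imwrite('pics/w3.png',im[:,:,::-1]);np.save('w3.npy',d)
hsv=cv2.cvtColor(im,cv2.COLOR_RGB2HSV)
for k,m in(('y',(hsv[...,0]>18)&(hsv[...,0]<35)&(hsv[...,1]>70)),('r',((hsv[...,0]<8)|(hsv[...,0]>172))&(hsv[...,1]>150)&(hsv[...,2]>90))):
  n,l,s,ce=cv2.connectedComponentsWithStats(m.astype(np.uint8))
  for i in range(1,n):
    if s[i,4]>150: print(k,s[i],ce[i],pt(c,ce[i],.121 if k=='y' else .079),pt(c,ce[i],d=np.median(d[l==i])))
"
```

```text
time: 13.65
position: [0.4742, 0.0435, 0.1169]
tool_rot: [0.561, 3.091, -0.001]
ft_force: [0.5, -0.2, 0.3]
grip_width: 0.941
time 13.65
joint_positions [-0.5802 -0.004   0.4346  1.9842  0.0024  1.161   1.065 ]
position [0.4742 0.0435 0.1169]
tool_rot [ 5.6110e-01  3.0909e+00 -9.0000e-04]
ft_force [ 0.5351 -0.2311  0.338 ]
torque [-0.022   0.0361  0.045 ]
grip_width 0.9411
units [-0.007  0.003  1.274] yaw of tool x deg 159.42 tilt [-2.e-04 -5.e-04 -1.e+00]
y [239 165  56  26 493] [266.3346856  177.30020284] [0.42868853 0.05504605 0.121     ] [0.44788646 0.04394496 0.00623811]
y [261 231  27  26 530] [273.74339623 243.18301887] [0.47321535 0.04325933 0.121     ] [0.47341386 0.04318122 0.12051265]
y [118 274  26  50 643] [127.92846034 298.53810264] [ 0.47719205 -0.07475455  0.121     ] [0.42976882 0.01333858 0.23160691]
y [408 274  26  50 629] [423.30842607 298.78060413] [0.55524725 0.13172776 0.121     ] [0.46114441 0.09665344 0.23177051]
y [ 242  330  288   25 4367] [393.91435768 344.11449508] [0.58837267 0.10138026 0.121     ] [0.46366764 0.08281653 0.24229658]
r [535  54  25  29 591] [548.29441624  69.00338409] [0.43197055 0.27863501 0.079     ] [0.44100437 0.33277514 0.01910521]
r [281 262  26  25 509] [293.60510806 274.27504912] [0.52412141 0.04231189 0.079     ] [0.52472997 0.04216426 0.07790525]
```

View pics/w3.png

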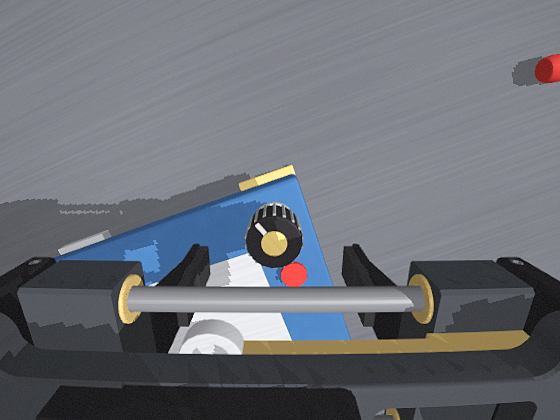

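Wrist view: the wheel cap at (274,243) is centred between the open fingers at (197,250) and (353,250). I'll descend and grip, keeping a force check.

```bash

python3 -c "
from h import *
d=np.load('w3.npy');c=cam('wrist')
for v in range(242,300,6): print(v,[pt(c,(u,v),d=d[v,u]).round(3).tolist() for u in(188,200,205,347,352)])
"
python3 -m jog '[[[1,0,0,0.4,0],[1,0,0,0.4,0],[1,0,0,0.3,0],[1,0,0,0.15,0],[1,0,0,0,0]]]'
python3 -m jog '[[[0.4,0,0,0,0],[0.4,0,0,0,0],[0.35,0,0,0,0],[0.35,0,0,0,0]]]' 20
```

```text
242 [[0.466, -0.034, 0.072], [0.469, -0.024, 0.072], [0.471, -0.02, 0.074], [0.55, 0.102, 0.001], [0.553, 0.108, 0.0]]
248 [[0.471, -0.037, 0.072], [0.45, 0.005, 0.147], [0.451, 0.008, 0.148], [0.48, 0.087, 0.148], [0.482, 0.09, 0.148]]
254 [[0.447, 0.003, 0.16], [0.45, 0.007, 0.156], [0.453, 0.008, 0.152], [0.482, 0.086, 0.153], [0.481, 0.088, 0.156]]
260 [[0.448, 0.004, 0.166], [0.452, 0.009, 0.162], [0.456, 0.007, 0.153], [0.484, 0.084, 0.156], [0.481, 0.086, 0.163]]
266 [[0.45, 0.004, 0.169], [0.454, 0.008, 0.165], [0.459, 0.006, 0.154], [0.487, 0.083, 0.156], [0.483, 0.085, 0.165]]
272 [[0.45, 0.006, 0.176], [0.456, 0.008, 0.167], [0.462, 0.005, 0.155], [0.49, 0.082, 0.157], [0.485, 0.084, 0.167]]
278 [[0.45, 0.008, 0.183], [0.459, 0.007, 0.169], [0.466, 0.004, 0.156], [0.493, 0.081, 0.158], [0.488, 0.083, 0.168]]
284 [[0.452, 0.009, 0.187], [0.462, 0.005, 0.169], [0.468, 0.003, 0.159], [0.496, 0.08, 0.16], [0.492, 0.082, 0.167]]
290 [[0.434, 0.031, 0.23], [0.436, 0.034, 0.229], [0.436, 0.036, 0.23], [0.451, 0.076, 0.23], [0.452, 0.077, 0.229]]
296 [[0.436, 0.03, 0.23], [0.437, 0.034, 0.23], [0.438, 0.035, 0.23], [0.452, 0.075, 0.231], [0.453, 0.077, 0.231]]
time: 14.32
position: [0.4732, 0.0436, 0.0666]
tool_rot: [-0.561, -3.09, 0.001]
ft_force: [0.2, -0.2, 0.1]
grip_width: 1.001
time: 14.82
position: [0.4737, 0.0438, 0.0673]
tool_rot: [0.56, 3.091, 0.0]
ft_force: [-0.8, -0.4, 0.0]
grip_width: 0.631
```

```bash

python3 -m jog '[[[0.3,0,0,0,0],[0.3,0,0,0,0],[0.3,0,0,0,0],[0.3,0,0,0,0]]]' 20
python3 -m jog '[[[0.3,0,0,0,0.5],[0.3,0,0,0,1],[0.3,0,0,0,1],[0.3,0,0,0,1],[0.3,0,0,0,1],[0.3,0,0,0,0]]]'
python3 -c "
from h import *
st();go(.4745,.0435,.066)"
```

```text
time: 15.32
position: [0.4731, 0.0428, 0.067]
tool_rot: [-0.561, -3.09, 0.002]
ft_force: [-1.9, -5.1, 1.5]
grip_width: 0.454
time: 16.08
position: [0.4732, 0.043, 0.067]
tool_rot: [-1.153, -2.922, 0.001]
ft_force: [-3.0, -5.5, 0.7]
grip_width: 0.449
time 16.075
joint_positions [-0.5855  0.0534  0.4529  2.0408 -0.0261  1.0537  0.6991]
position [0.4732 0.043  0.067 ]
tool_rot [-1.1527e+00 -2.9220e+00  1.5000e-03]
ft_force [-3.0109 -5.4535  0.6533]
torque [-1.0343  0.3374 -0.1864]
grip_width 0.4494
units [-0.014  0.032  0.025] yaw of tool x deg 136.94 tilt [ 0.    -0.001 -1.   ]
```

```bash

f(){ grep -E 'position|rot|force' | tr '\n' ' '; echo; }
python3 -m jog '[[[0.3,0,-0.025,0,1],[0.3,0,0,0,1],[0.3,0,0,0,1],[0.3,0,0,0,1],[0.3,0,0,0,1],[0.3,0,0,0,1],[0.3,0,0,0,1]]]'|f
python3 -m jog '[[[0.3,0,0,0,1],[0.3,0,0,0,1],[0.3,0,0,0,1],[0.3,0,0,0,1],[0.3,0,0,0,1],[0.3,0,0,0,1],[0.3,0,0,0,0]]]'|f
python3 -c "
from h import *
st();go(.4745,.0435,.066)
im,d=eyes.get_image('wrist');cv2.imwrite('pics/w4.png',im[150:330,140:420,::-1])"
```

```text
position: [0.4735, 0.0429, 0.0673] tool_rot: [1.978, 2.439, 0.001] ft_force: [-0.0, -3.0, -0.2] 
position: [0.4736, 0.0427, 0.0674] tool_rot: [2.54, 1.847, 0.002] ft_force: [-0.1, -3.1, 0.4] 
time 17.825
joint_positions [-0.6189  0.0514  0.488   2.0427 -0.0272  1.0521 -0.4314]
position [0.4736 0.0427 0.0674]
tool_rot [2.5400e+00 1.8469e+00 1.9000e-03]
ft_force [-0.0659 -3.1101  0.4074]
torque [-1.0862 -0.3613 -0.1663]
grip_width 0.4549
units [0.026 0.015 0.035] yaw of tool x deg 72.04 tilt [ 3.0e-04  1.6e-03 -1.0e+00]
```

View pics/w4.png

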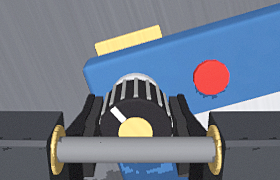

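The pointer keeps its place relative to the jaws, at (118,113), so the wheel turns with the tool: 87° so far. I'll turn to about 122°, then feel for the touch.

```bash

f(){ grep -E 'position|rot|force' | tr '\n' ' '; echo; }
python3 -m jog '[[[0.3,0,0,0,1],[0.3,0,0,0,1],[0.3,0,0,0,1],[0.3,0,0,0,1],[0.3,0,0,0,1],[0.3,0,0,0,0]]]'|f
python3 -m jog '[[[0.3,0,0,0,1],[0.3,0,0,0,0]]]'|f
python3 -m jog '[[[0.3,0,0,0,1],[0.3,0,0,0,0]]]'|f
python3 -m jog '[[[0.3,0,0,0,1],[0.3,0,0,0,0]]]'|f
python3 -m jog '[[[0.3,0,0,0,1],[0.3,0,0,0,0]]]'|f
python3 -c "
from h import *
st();go(.4745,.0435,.066)"
```

```text
position: [0.4737, 0.0426, 0.0674] tool_rot: [2.879, 1.254, 0.002] ft_force: [0.9, -4.0, 0.9] 
position: [0.4736, 0.0426, 0.0674] tool_rot: [2.931, 1.128, 0.002] ft_force: [1.4, -4.1, 0.5] 
position: [0.4736, 0.0426, 0.0674] tool_rot: [2.977, 0.999, 0.002] ft_force: [2.5, -4.7, 0.9] 
position: [0.4735, 0.0426, 0.0674] tool_rot: [3.018, 0.869, 0.002] ft_force: [1.9, -5.3, -0.1] 
position: [0.4735, 0.0426, 0.0674] tool_rot: [3.053, 0.736, 0.002] ft_force: [1.4, -4.0, 0.0] 
time 19.625
joint_positions [-0.6425  0.0514  0.5126  2.0433 -0.0283  1.0523 -1.214 ]
position [0.4735 0.0426 0.0674]
tool_rot [3.0534e+00 7.3630e-01 1.9000e-03]
ft_force [ 1.369  -4.0387  0.0401]
torque [-1.6384 -0.5505 -0.1417]
grip_width 0.4579
units [ 0.032 -0.01   0.034] yaw of tool x deg 27.11 tilt [ 0.001  0.001 -1.   ]
```

```bash

f(){ grep -E 'position|force' | tr '\n' ' '|awk '{print; gsub("]","",$NF); exit ($8+0>3.5)}'; }
python3 -m jog '[[[0.3,0,0,0,1],[0.3,0,0,0,0]]]'|f &&
python3 -m jog '[[[0.3,0,0,0,1],[0.3,0,0,0,0]]]'|f &&
python3 -m jog '[[[0.3,0,0,0,1],[0.3,0,0,0,0]]]'|f &&
python3 -m jog '[[[0.3,0,0,0,1],[0.3,0,0,0,0]]]'|f
python3 -c "
from h import *
st();go(.4745,.0435,.066)"
```

```text
position: [0.4735, 0.0425, 0.0673] ft_force: [1.9, -5.0, 0.6] 
position: [0.4735, 0.0425, 0.0673] ft_force: [2.0, -5.1, 0.6] 
position: [0.4735, 0.0425, 0.0673] ft_force: [2.5, -4.2, 1.6] 
position: [0.4735, 0.0425, 0.0674] ft_force: [2.2, -5.1, 0.7] 
time 20.625
joint_positions [-0.6531  0.0514  0.5236  2.0436 -0.0288  1.0526 -1.5624]
position [0.4735 0.0425 0.0674]
tool_rot [3.1349e+00 1.9490e-01 1.8000e-03]
ft_force [ 2.2226 -5.117   0.7235]
torque [-1.6486 -0.3679 -0.1055]
grip_width 0.4536
units [ 0.028 -0.021  0.035] yaw of tool x deg 7.12 tilt [ 1.1e-03  7.0e-04 -1.0e+00]
```

```bash

f(){ grep -E 'position|force' | tr '\n' ' '|awk '{print; gsub("]","",$NF); exit ($8+0>3.0)}'; }
python3 -m jog '[[[0.3,0,0,0,1],[0.3,0,0,0,0]]]'|f &&
python3 -m jog '[[[0.3,0,0,0,1],[0.3,0,0,0,0]]]'|f &&
python3 -m jog '[[[0.3,0,0,0,1],[0.3,0,0,0,0]]]'|f &&
python3 -m jog '[[[0.3,0,0,0,1],[0.3,0,0,0,0]]]'|f
python3 -c "
from h import *
st();go(.4745,.0435,.066)"
```

```text
position: [0.4735, 0.0425, 0.0675] ft_force: [1.5, -5.0, 1.3] 
position: [0.4735, 0.0424, 0.0676] ft_force: [2.0, -5.7, 2.9] 
position: [0.4736, 0.0424, 0.0677] ft_force: [2.2, -5.3, 3.1] 
time 21.375
joint_positions [-0.661   0.0511  0.5321  2.0434 -0.0291  1.0532 -1.8236]
position [0.4736 0.0424 0.0677]
tool_rot [ 3.1337e+00 -2.1610e-01  1.9000e-03]
ft_force [ 2.2384 -5.2959  3.0902]
torque [-1.7293 -0.2059 -0.0843]
grip_width 0.457
units [ 0.019 -0.031  0.042] yaw of tool x deg -7.89 tilt [ 1.2e-03  3.0e-04 -1.0e+00]
```

```bash

f(){ grep -E 'position|force|time' | tr '\n' ' ';echo; }
python3 -m jog '[[[0.3,0,0,-0.012,1],[0.3,0,0,0,0]]]'|f
python3 -m jog '[[[0.3,0,0,-0.006,1],[0.3,0,0,0,0]]]'|f
python3 -m jog '[[[0.3,0,0,-0.006,1],[0.3,0,0,0,0]]]'|f
python3 -m jog '[[[0.3,0,0,-0.006,1],[0.3,0,0,0,0]]]'|f
python3 -c "
from h import *
st()
im,d=eyes.get_image('wrist');cv2.imwrite('pics/w5.png',im[150:330,140:420,::-1])"
```

```text
time: 21.62 position: [0.4736, 0.0423, 0.0679] ft_force: [2.5, -4.9, 0.9] 
time: 21.88 position: [0.4736, 0.0423, 0.0681] ft_force: [2.6, -5.5, 0.6] 
time: 22.12 position: [0.4736, 0.0422, 0.0683] ft_force: [3.5, -5.6, 0.6] 
time: 22.38 position: [0.4737, 0.0422, 0.0685] ft_force: [4.4, -6.5, -1.5] 
time 22.375
joint_positions [-0.6717  0.05    0.5431  2.043  -0.0285  1.0545 -2.1729]
position [0.4737 0.0422 0.0685]
tool_rot [ 3.0485e+00 -7.5740e-01  2.6000e-03]
ft_force [ 4.404  -6.5336 -1.4758]
torque [-1.5998 -0.5392 -0.0743]
grip_width 0.4534
```

View pics/w5.png

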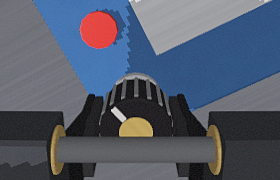

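Same pointer position relative to the jaws, so no slip. The total is 187° (3.27 rad), about 0.55 rad past the felt touch. I'll release and rise.

```bash

python3 -m jog '[[[0.6,0,0,0,0],[1,0,0,0,0],[1,0,0,0,0],[1,0,0,0,0],[1,0,0,-0.2,0],[1,0,0,-0.4,0],[1,0,0,-0.5,0],[0.6,0,0,-0.5,0],[0,0,0,0,0],[0,0,0,0,0]]]'
python3 -c "
from h import *
st();go(.5252,.042,.1)
im,d=eyes.get_image('wrist');c=cam('wrist')
hsv=cv2.cvtColor(im,cv2.COLOR_RGB2HSV);m=((hsv[...,0]<8)|(hsv[...,0]>172))&(hsv[...,1]>150)&(hsv[...,2]>90)
n,l,s,ce=cv2.connectedComponentsWithStats(m.astype(np.uint8))
for i in range(1,n):
    if s[i,4]>150: print(s[i],ce[i],pt(c,ce[i],.08),pt(c,ce[i],d=np.median(d[l==i])))
"
```

```text
time: 23.68
position: [0.4727, 0.043, 0.1323]
tool_rot: [-3.048, 0.761, 0.0]
ft_force: [-1.0, -0.1, -0.4]
grip_width: 0.748
time 23.675
joint_positions [-0.6836 -0.0279  0.5335  1.9717  0.0149  1.194  -2.2162]
position [0.4727 0.043  0.1323]
tool_rot [-3.0476e+00  7.6140e-01  2.0000e-04]
ft_force [-0.9918 -0.066  -0.4261]
torque [ 0.0052  0.2279 -0.0011]
grip_width 0.7477
units [ 1.171 -0.595  0.807] yaw of tool x deg -28.05 tilt [-2.e-04 -3.e-04 -1.e+00]
[484  20  32  34 826] [499.36440678  36.47215496] [ 0.52139577 -0.1757071   0.08      ] [ 0.52125234 -0.1767672   0.07858179]
[234 149  29  29 615] [247.93495935 162.88617886] [0.52609067 0.04092299 0.08      ] [0.52592846 0.04122211 0.07801377]
```

```bash

f(){ grep -E 'position|force' | tr '\n' ' '|awk '{print; gsub("]","",$NF); exit ($8+0>3.0)}'; }
python3 -m jog '[[[0,0.6,-0.3,0,0],[0,0.57,-0.295,0,0],[0,0,0,0.3,0],[0,0,0,0.5,0],[0,0,0,0.5,0],[0,0,0,0.4,0],[0,0,0,0.15,0],[0,0,0,0,0],[0,0,0,0,0]]]'|f
python3 -c "
from h import *
st();go(.5254,.0418,.052)"
```

```text
position: [0.5259, 0.0421, 0.059] ft_force: [0.2, -0.3, -0.2] 
time 24.85
joint_positions [-0.6396  0.1883  0.561   1.9342 -0.1154  1.0491 -2.0896]
position [0.5259 0.0421 0.059 ]
tool_rot [-3.0472e+00  7.6140e-01 -1.7000e-03]
ft_force [ 0.2077 -0.3102 -0.2476]
torque [0.0112 0.1072 0.0213]
grip_width 0.0032
units [-0.009  0.012  0.176] yaw of tool x deg -28.06 tilt [ 9.e-04 -9.e-04 -1.e+00]
```

```bash

f(){ grep -E 'position|force' | tr '\n' ' '|awk '{print; gsub("]","",$NF); exit ($8+0>5.5)}'; }
python3 -m jog '[[[0,0,0,0.06,0],[0,0,0,0.04,0],[0,0,0,0,0]]]'|f &&
python3 -m jog '[[[0,0,0,0.02,0],[0,0,0,0,0]]]'|f &&
python3 -m jog '[[[0,0,0,0.02,0],[0,0,0,0,0]]]'|f &&
python3 -m jog '[[[0,0,0,0.02,0],[0,0,0,0,0]]]'|f &&
python3 -m jog '[[[0,0,0,0.015,0],[0,0,0,0,0]]]'|f &&
python3 -m jog '[[[0,0,0,0.01,0],[0,0,0,0,0]]]'|f &&
python3 -m jog '[[[0,0,0,0.01,0],[0,0,0,0,0]]]'|f &&
python3 -m jog '[[[0,0,0,0.01,0],[0,0,0,0,0]]]'|f
```

```text
position: [0.5253, 0.042, 0.0543] ft_force: [0.1, 0.4, -0.4] 
position: [0.5253, 0.042, 0.0535] ft_force: [0.7, 0.7, -0.6] 
position: [0.5253, 0.042, 0.0527] ft_force: [0.0, -0.6, -0.3] 
position: [0.5254, 0.042, 0.052] ft_force: [0.3, 0.0, -0.1] 
position: [0.5254, 0.042, 0.0518] ft_force: [-1.8, -0.1, 4.3] 
position: [0.5254, 0.0421, 0.0516] ft_force: [-2.4, -0.2, 6.5]
```

```bash

f(){ grep -E 'position|force' | tr '\n' ' ';echo; }
python3 -m jog '[[[0,0,0,0.01,0],[0,0,0,0,0],[0,0,0,0,0]]]'|f
python3 -m jog '[[[0,0,0,0.005,0],[0,0,0,0,0],[0,0,0,0,0]]]'|f
```

```text
position: [0.5254, 0.0422, 0.0516] ft_force: [-4.2, -0.2, 9.9] 
position: [0.5254, 0.0421, 0.0515] ft_force: [-3.0, -0.2, 10.5]
```

The button resists stiffly: it moved only 0.5 mm up to 10.5 N, where before it sank over 4 mm at 6–9 N. Now I'll lift off and check.

```bash

python3 -m jog '[[[0,0,0,-0.1,0],[0,0,0,-0.4,0],[0,0,0,-0.8,0],[0,0,0,-0.8,0],[0,0,0,-0.8,0],[0,0,0,0,0],[0,0,0,0,0],[0,0,0,0,0]]]'
python3 -c "
from h import *
im,d=eyes.get_image('side');cv2.imwrite('pics/s9.png',im[:,:,::-1])"
```

```text
time: 28.22
position: [0.5245, 0.0419, 0.1653]
tool_rot: [3.047, -0.761, -0.003]
ft_force: [-0.5, 0.7, -0.1]
grip_width: 0.005
```

View pics/s9.png

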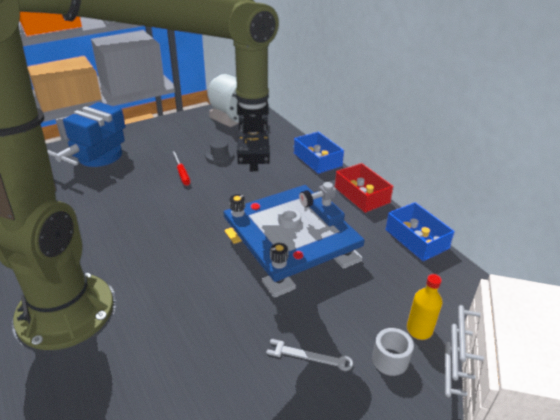

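The side view shows the hand clear at (253,165), with the stand, ring and other things where they were.

```bash
python3 -c "
from bench import job
print(job.close_job())"
```

```text
the job is handed in; nothing more can be done
None
```

I turned the left front handwheel, over the brass plate, about 187° (3.27 rad) clockwise, until its foot carried weight, then let go. The stand no longer rocks at that corner, and I have handed the job in.

- **Gap before turning:** the left button sank a little over 4 mm at 6–9 N. That is a gap of about 6 mm under the foot.
- **Turning:** I felt the foot touch at about 2.7 rad, then turned 0.55 rad more while letting the hand rise with the corner. The wheel's pointer stayed fixed relative to the jaws, so the grip did not slip.
- **Proof press:** with the wheel free, I pressed the button up to 10.5 N and it moved only about 0.5 mm. It also stood about 0.9 mm higher than before, which fits roughly 0.6 rad past touch.
- **Last look:** the hand was clear with near-zero force, and the ring, stand and bystanders looked unmoved. The clock read about 28 s.

**What disagreed:**
- The real fingertips sit about 27 mm behind the stated TCP. I found this from the wrist depth and the first contact, and worked with the measured value.
- The press test predicted touch at 2.3–2.45 rad, against about 2.7 rad felt. The final setting lies within the safe window for either value.

The individual foot loads could not be measured directly.

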